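Clamp a brass dish cover in the engraver's holding board

TASK

Set the brass dish cover, knob up, on the bed of the holding board between the two steel stop posts and the sprung wooden jaw. Then push the clamp bar in by its cross handle, slowly, until its sprung button pops up through the next hole of the square tube and locks, so that the jaw keeps the cover pressed home against both posts; stop pushing as soon as you feel it catch, because forcing the bar on against the caught button would damage it. Leave the hammer, the bowl and the pot where they are, and let go of everything.

Things in the scene. Friction and masses are not known exactly. Their poses are not given: they have to be found in the camera images.
- holder: Holding board fixed to the bench: wood, 360 mm long (x -138 to +222), 120 wide, 18 thick. Origin on its centre line at bench level; x is the direction in which the bar is pushed in, z up; all parts turn with it. Two steel posts (16 mm across, tops 42 mm above the bench) stand at x 200, y +-41 mm. A fixed square steel tube, 28 mm wide, lies along x from -126 to +45, top 50 mm above the bench.
- bed (a point): Point on the board's top face (18 mm above the bench, x 152 mm of the holder) where the middle of the cover's underside lies when the cover touches both posts. Axes as the holder's.
- next_hole (a point): Middle of the next hole (10 mm square) in the tube's top face, 50 mm above the bench, x -5 mm of the holder. Another such hole lies 106 mm behind it. The button (8 mm, brass, pushed up by a small spring in the bar) starts unseen under the tube's top between the two holes. Popped up, it stands 4 mm above the tube and locks the bar both ways, with 1 mm of play each way.
- bar: Clamp bar, 19 mm square aluminium; slides through the tube along the holder's x with 2 to 3 N of friction. Origin on its axis (36 mm above the bench) under the handle. Where the button sits in the bar is not measured: it meets the next hole after 27 to 94 mm of pushing; feel it. Over 60 mm/s it may miss the hole; pulled back it catches in the hole behind. Over 25 N on the caught button is too much.
- handle (a point): Middle of the cross handle on the bar's rear end, 77 mm above the bench: dark wood, 96 mm long across the holder's x, 14 mm thick along x, 34 mm high (60 to 94 mm above the bench), free on both sides by 25 mm or more all along its travel. Moves with the bar, never turns on it. Pinch it across its 14 mm or push it from behind. Axes as the holder's.
- jaw_face (a point): Middle of the front face of the sprung jaw on the bar's front end, 36 mm above the bench: a wooden block 50 mm wide, lower edge 20 mm above the bench. Moves with the bar (310 mm ahead of the bar's origin when free). It starts 23 to 38 mm short of the rim of a cover lying home on the bed. Axes as the holder's.
- jaw (a joint): How far the jaw is pressed back against its spring, m (0 free, at most 0.060). The spring starts at 4 N and adds 0.12 N per mm; at the catch it is in by 4 to 56 mm. The jaw itself pushes a cover lying short of the posts home. Until the button has caught, the spring pushes the bar back out when let go.
- cover: The brass dish cover, loose, 0.25 to 0.5 kg: a disc 110 mm across and 12 mm high, a low dome in the middle (up to 18 mm) and a knob on it. Origin at the centre of its underside, z up through the knob. It starts on the bench beside the board.
- knob (a point): Grip point of the cover's knob, 42 mm above the cover's underside: an upright round knob 24 mm in diameter, from 28 to 56 mm above the underside, on a 16 mm neck.
- hammer: A hammer lying on the bench (bystander).
- bowl: A small brass bowl, 100 mm across and 45 mm high (bystander). Origin at its underside.
- pot: A terracotta cup, 72 mm across and 85 mm high (bystander). Origin at its underside.

How it is judged:
By the outcome, as a careful person would: the job done as asked, in the order asked, and still so for the second after the job is handed in, with the robot touching nothing.
It also fails if it takes over 72 s, if anything falls off the work surface, if the arm or the gripper's body presses on something with over 40 N, if the wrist force passes 120 N, or if a joint passes its speed limit or range.

ROBOT

A 7-joint arm with a two-finger parallel gripper is mounted at the origin on the work surface. World frame = base frame: x ahead of the robot, y to its left, z up, the work surface at z = 0. Lengths are in mm, angles in rad, forces in N, time in s.
With the tool pointing down it reaches from about 400 to 875 mm from the base axis. Payload 19.3 kg.
Tool frame: the origin (TCP) lies on the mounting face of the last link; the fingertips stand 173 mm ahead of it and the grasp point (between the pads) lies 155 mm ahead of it; z points along the fingers, y is the line along which they close (so a half turn about z gives the same grasp; the last joint's range is limited). The gripper opens to 85 mm and grips with 20 to 120 N. Pads are 22 mm wide; open, the fingers measure 114 mm over their backs; the gripper's body (76 mm by 85 mm) begins 54 mm behind the grasp point. The pads swing forward as they close: fully open they stand 13 mm farther back than shut.
Start: joints at [-1.211, 0.521, -0.036, 1.599, 0.021, 1.021, -0.113], TCP at [260.449, 568.143, 404.691] pointing down, gripper open.
Joint ranges: [-2.91, 2.91], [-0.3, 2.13], [-1.5, 1.42], [0.17, 2.43], [-1.26, 4.41], [0.16, 1.93], [-2.52, 2.52]. Speed limits (rad/s): [1.89, 1.89, 2.39, 2.39, 3.01, 3.01, 3.01].

INTERFACE

Orientations are given as a rotation vector (axis times angle).
In Python, from rig import ctrl, vision, models gives the robot as it stands.
- The arm moves only by the tool send_rows, never from a script. Its argument "motion" is a list that holds one entry, the list of rows, each a list of 5 numbers: the shift along the tool's x, y, z in units of 30 mm (1.0 is 30 mm), then the turn about the tool's z in units of 6 degrees (1.0 is 6 degrees), then the opening in per cent of the stroke, from 0 (shut) to 100 (fully open). In form: [[[dx, dy, dz, turn, fingers], ...]]. A call has 1 to 5 rows; each row shifts and turns the commanded pose from where the row before left it, along the tool's axes as they then stand; what a row does not reach is not made up. A row lasts 1/12 s, in which the tool goes at most 41.7 mm and 7.16 degrees, less where a joint would pass 70% of its speed; a pose out of reach is approached as far as the arm can. A call is refused whole if a number of a shift passes 1 or a number of a turn 1, either way. A call with a gripper value outside its range is refused whole. The fingers move at their own pace and stop on an object; "grip_force" is the grip in N (left out, the last holds). Time passes only in rows, so rows that do not move let the fingers close. It gives the time, the measured TCP pose, the force, the opening and the grip force at its end, in the units of the state.
- ctrl.state(): the state, without advancing time (a new reading comes with each control period).
- vision.camera(name): name is "side" or "top"; returns the picture (420x560x3 uint8, red, green, blue); there is no depth.
- vision.camera_info(name): a dict with "intrinsics" (3x3 intrinsics, pixels), "pose" (4x4, takes a point from camera to world coordinates). Camera axes: x right, y down, z forward; pixel columns grow to the right and rows downward; lengths in mm; the calibration is good to about 2 mm. A picture is of the moment at which its call begins. camera_info takes no time and is no camera call.
- ctrl.job_done(): hands the job in; it is judged then, once.
Trained networks look in the newest picture that a camera, given by its name, has taken for a name from the list of things; names that differ only in an ending like _2 or _b are one class to them, and where a whole thing is asked for, a point or a joint stands for the part that bears it (a point fixed in the world has none). Each returns a list of dicts, best first, with "p" (0 to 1); they miss things now and then, are a little off and sometimes report something else, mostly with a low value. They report only what shows in the picture. A call takes as long as a camera call.
- models.boxes_of(camera, query): "point" ([x, y, z] in mm, in world coordinates, good to about 4 mm: the middle of the surface that is visible of it).
- models.cut_out(camera, query): "mask" (420x560 bool, what is visible of it).
- models.spot_point(camera, query): "point" ([x, y, z] in mm, in world coordinates, good to about 4 mm: a listed point, or the origin of a listed thing).
The state is a dict: "time": time; "joint_pos": joint angles; "qvel": joint speeds; "joint_torque": joint torques, N m; "eef_pos": TCP position; "ee_rot": TCP orientation; "ft_force": force on the tool from outside, world axes, zero at the start; "wrist_torque": the same for the moment, N m; "grip_width": opening from 0.0 (shut) to 1.0 (fully open); "grip_force": force on a finger pad.
Only numpy, scipy, OpenCV 4.12 (cv2) and the standard library are available. Lean on these libraries where they do the work, as an engineer would, in place of code of your own. Each camera call takes 0.05 s, during which the arm holds its last target. There are 200 camera calls.

## Working session

There is one attempt and no reset: what is moved stays moved. The work goes in short steps, Python scripts to look and compute and a tool call to move; the robot and the scene stay as the last step left them, time stands still between calls to the robot, and variables do not carry over. Pictures are saved under pics/ and viewed, at most 10 in all, crops included, and the job is handed in when it is done.

Besides the shell and the picture viewer there is one more tool, called after ">>>" as name([rows], argument=value, ...), one row to a line, values as JSON. send_rows: Moves the arm, as the interface text tells. Its arguments: {"type":"object","properties":{"motion":{"type":"array"},"grip_force":{"type":"number"}},"required":["motion"]}

```bash
mkdir -p pics
cat > h.py <<'E'
from rig import ctrl, vision, models
import numpy as np, cv2
from scipy.spatial.transform import Rotation as R
def shot(cam,name):
    im=vision.camera(cam); cv2.imwrite(f'pics/{name}.png',im[:,:,::-1]); return im
def proj(cam,p):
    i=vision.camera_info(cam);T=np.linalg.inv(np.array(i['pose']));q=T[:3,:3]@np.array(p)+T[:3,3];u=np.array(i['intrinsics'])@q;return (u[:2]/u[2]).round(0)
def ray(cam,uv,z):
    i=vision.camera_info(cam);T=np.array(i['pose']);d=T[:3,:3]@np.linalg.inv(np.array(i['intrinsics']))@np.array([uv[0],uv[1],1]);o=T[:3,3];return (o+d*(z-o[2])/d[2])
def st():
    s=ctrl.state();r=R.from_rotvec(s['ee_rot']).as_matrix();print(round(s['time'],2),np.round(s['eef_pos'],1),'x',r[:,0].round(3),'y',r[:,1].round(3),'z',r[:,2].round(3),'F',np.round(s['ft_force'],1),s['grip_width'],s['grip_force'],np.round(s['joint_pos'],2));return s
E
python3 - <<'E'
from h import *
st()
ims=[]
for c in ['top','side']:
    ims.append(shot(c,c+'0'))
    for q in ['holder','bed','next_hole','handle','jaw_face','cover','knob','bar','bowl','pot','hammer']:
        r=models.spot_point(c,q)[:2]
        print(c,q,[(np.round(d['point'],0),proj(c,d['point']),round(d['p'],2)) for d in r])
E
```

```text
0.0 [260.4 568.  404.1] x [-0.909  0.417 -0.   ] y [ 0.417  0.909 -0.001] z [-0.    -0.001 -1.   ] F [-0.2 -0.1 -0.3] 1.0012372819655022 0.0 [-1.21  0.52 -0.04  1.6   0.02  1.02 -0.11]
top holder [(array([537.,  63.,   2.]), array([268., 223.]), 0.71)]
top bed [(array([506., 214.,  18.]), array([206., 235.]), 0.69)]
top next_hole [(array([534.,  60.,  48.]), array([268., 223.]), 0.62)]
top handle [(array([ 590., -177.,   83.]), array([371., 199.]), 0.92)]
top jaw_face [(array([530., 129.,  34.]), array([240., 225.]), 0.59), (array([678.,  77.,  -2.]), array([263., 167.]), 0.45)]
top cover [(array([679.,  79.,  -1.]), array([263., 167.]), 0.74)]
top knob [(array([679.,  80.,  40.]), array([261., 164.]), 0.72)]
top bar [(array([ 590., -180.,   36.]), array([368., 201.]), 0.87)]
top bowl [(array([693., 377.,   2.]), array([144., 160.]), 0.6)]
top pot [(array([448., 414.,  -2.]), array([127., 257.]), 0.77), (array([ 592., -180.,   80.]), array([371., 198.]), 0.5)]
top hammer [(array([ 625., -378.,   -3.]), array([444., 189.]), 0.89)]
side holder [(array([538.,  65.,   1.]), array([267., 213.]), 0.78)]
side bed [(array([507., 214.,  22.]), array([247., 176.]), 0.88)]
side next_hole [(array([541.,  62.,  48.]), array([267., 200.]), 0.9)]
side handle [(array([ 593., -177.,   76.]), array([309., 253.]), 0.92), (array([678.,  79.,  41.]), array([317., 191.]), 0.63)]
side jaw_face [(array([529., 122.,  38.]), array([260., 190.]), 0.47)]
side cover [(array([680.,  78.,   4.]), array([317., 201.]), 0.62)]
side knob [(array([678.,  79.,  46.]), array([317., 189.]), 0.96)]
side bar [(array([ 592., -176.,   37.]), array([308., 265.]), 0.83)]
side bowl [(array([694., 377.,   3.]), array([298., 144.]), 0.69)]
side pot [(array([444., 416.,  -2.]), array([220., 148.]), 0.98), (array([527., 127.,  35.]), array([259., 189.]), 0.47)]
side hammer [(array([ 621., -379.,   -4.]), array([346., 350.]), 0.68)]
```

Run:
```python
import cv2,numpy as np
t=cv2.imread('pics/top0.png')[120:290,100:470];cv2.imwrite('pics/t0c.png',cv2.resize(t,None,fx=2.1,fy=2.1,interpolation=cv2.INTER_CUBIC))
s=cv2.imread('pics/side0.png')[120:300,190:380];cv2.imwrite('pics/s0c.png',cv2.resize(s,None,fx=3.3,fy=3.3,interpolation=cv2.INTER_CUBIC))
```

```text
(no output)
```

View pics/t0c.png

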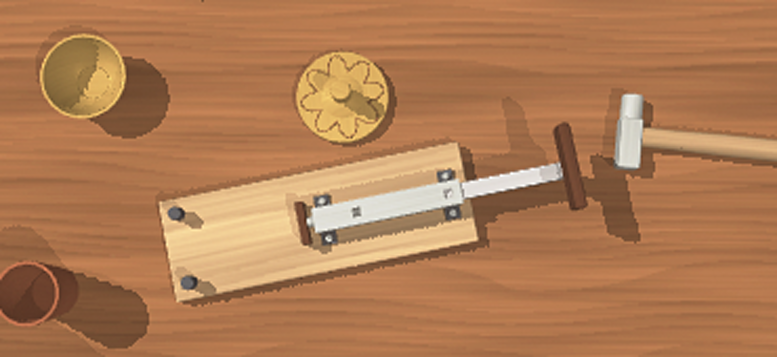

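View pics/s0c.png

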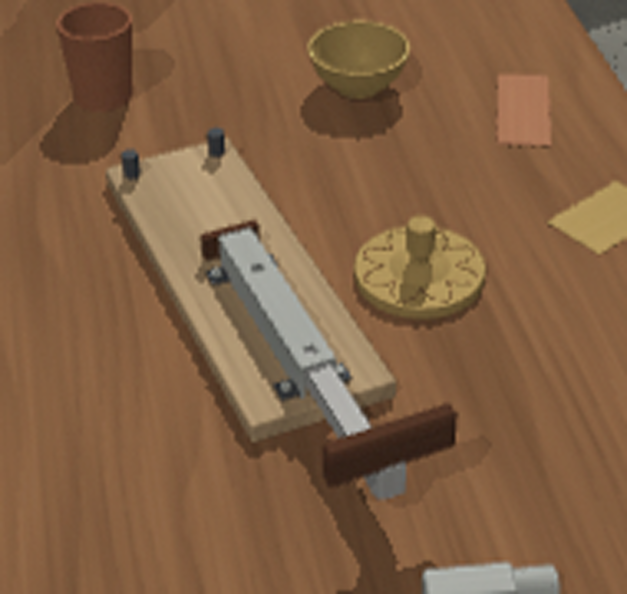

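The top crop shows the holder running lower-left, with its posts at crop pixels (176,213) and (189,282). The cover is above the board at (343,93), the handle at (570,166), and the bowl, pot and hammer are clear of the work. The side crop agrees, with the holes visible and the button hidden.

```bash
cat >> h.py <<'E'
def plan(target,yaw=None):  # target: grasp point world; prints shift in tool units
    s=st();r=R.from_rotvec(s['ee_rot']).as_matrix()
    g=np.array(s['eef_pos'])+155*r[:,2]
    d=(r.T@(np.array(target)-g))/30
    print('shift units',d.round(3))
    if yaw is not None:
        cur=np.degrees(np.arctan2(r[1,1],r[0,1])); print('turn units',-(((yaw-cur)+180)%360-180)/6)
E
python3 - <<'E'
from h import *
p1=ray('top',(100+176/2.1,120+213/2.1),42);p2=ray('top',(100+189/2.1,120+282/2.1),42);print(p1,p2)
m=(p1+p2)/2;n=p2-p1;print('yaw from posts',np.degrees(np.arctan2(n[1],n[0])),np.linalg.norm(n))
X={200:m[:2],152:(506.5,214),-5:(537.5,61),0:(537.5,64)}
h=np.array([591.5,-177]);
P=np.array([X[k] for k in X]);k=np.array(list(X))
A=np.polyfit(k,P,1);print(A, np.linalg.norm(A[0]),'yaw',np.degrees(np.arctan2(A[0][1],A[0][0])), 'bed',A[0]*152+A[1]);res=P-(np.outer(k,A[0])+A[1]);print(res.round(1))
y=np.degrees(np.arctan2(*(np.array([506.5,214])-h)[::-1]));print('yaw handle-bed',y)
# knob from pixel check
print(ray('top',(100+342/2.1,120+90/2.1),56))
plan((679,79,100),102.3)
E
```

```text
[536.80359267 264.16627452  42.        ] [458.33598465 247.35569665  42.        ]
yaw from posts -167.90797232178522 80.24812169864529
[[-1.98168044e-01  9.62240657e-01]
 [ 5.36958525e+02  6.52158694e+01]] 0.9824345553013435 yaw 101.63704265071763 bed [506.83698232 211.47644927]
[[ 0.2 -1.9]
 [-0.3  2.5]
 [-0.4  0.6]
 [ 0.5 -1.2]]
yaw handle-bed 102.2647737278924
[677.7901929   74.81559386  56.        ]
1.2 [260.5 568.1 404.7] x [-0.909  0.417 -0.   ] y [ 0.417  0.909 -0.   ] z [-0. -0. -1.] F [-0.2 -0.2  0.9] 1.0010220250326414 0.0 [-1.21  0.52 -0.04  1.6   0.02  1.02 -0.11]
shift units [-19.477  -9.007   4.99 ]
turn units -6.1548663905895085
```

>>> send_rows([
  [[-0.95,-0.44,0.2,0,100],[-0.95,-0.44,0.2,0,100],[-0.95,-0.44,0.2,0,100],[-0.95,-0.44,0.2,0,100],[-0.95,-0.44,0.2,0,100]],
])

```text
time: 1.62
eef_pos: [363.2, 447.5, 374.5]
ee_rot: [0.67, 3.069, 0.0]
ft_force: [0.5, 0.8, -0.3]
grip_width: 0.999
grip_force: 0.0
```

>>> send_rows([
  [[-0.95,-0.44,0.2,0,100],[-0.95,-0.44,0.2,0,100],[-0.95,-0.44,0.2,0,100],[-0.95,-0.44,0.2,0,100],[-0.95,-0.44,0.2,0,100]],
])

```text
time: 2.03
eef_pos: [465.3, 328.1, 344.5]
ee_rot: [0.67, 3.069, 0.0]
ft_force: [0.8, -0.1, -0.6]
grip_width: 1.001
grip_force: 0.0
```

>>> send_rows([
  [[-0.9,-0.42,0.2,-1,100],[-0.4,-0.2,0.1,-1,100],[0,0,0,-1,100],[0,0,0,-1,100],[0,0,0,-1,100]],
])

```text
time: 2.45
eef_pos: [493.5, 296.8, 335.6]
ee_rot: [0.154, -3.138, -0.0]
ft_force: [-0.1, 0.6, -0.6]
grip_width: 0.999
grip_force: 0.0
```

>>> send_rows([
  [[0,0,0,-1,100],[0,0,0,-0.1,100],[0,0,0,0,100]],
])

```text
time: 2.7
eef_pos: [493.4, 297.0, 335.7]
ee_rot: [0.324, -3.125, -0.0]
ft_force: [0.6, 1.1, 0.0]
grip_width: 1.001
grip_force: 0.0
```

Run:
```python
from h import *
shot('top','top1');shot('side','side1')
for c in ['top','side']:
    for q in ['knob','cover']:
        print(c,q,[(np.round(d['point'],0),round(d['p'],2)) for d in models.spot_point(c,q)[:2]])
plan((679,79,60),102.2)
```

```text
top knob [(array([678.,  79.,  44.]), 0.85)]
top cover [(array([679.,  77.,  -2.]), 0.79)]
side knob [(array([678.,  78.,  42.]), 0.61)]
side cover [(array([680.,  77.,   2.]), 0.67)]
3.0 [493.2 297.3 335.7] x [-0.978 -0.206 -0.   ] y [-0.206  0.978 -0.   ] z [ 0. -0. -1.] F [ 0.6 -0.1  0.6] 0.9962008272614564 0.0 [-0.53  0.53 -0.16  1.79  0.11  0.83  1.03]
shift units [-4.558 -8.397  4.025]
turn units -0.048179365495144566
```

>>> send_rows([
  [[-0.5,-0.93,0.2,0,100],[-0.5,-0.93,0.2,0,100],[-0.5,-0.93,0.2,0,100],[-0.5,-0.93,0.2,0,100],[-0.5,-0.93,0.2,0,100]],
])

```text
time: 3.42
eef_pos: [596.3, 175.1, 305.4]
ee_rot: [-0.327, 3.124, -0.0]
ft_force: [0.5, 0.6, -0.3]
grip_width: 1.0
grip_force: 0.0
```

>>> send_rows([
  [[-0.5,-0.93,0.2,0,100],[-0.5,-0.93,0.2,0,100],[-0.5,-0.93,0.2,0,100],[-0.5,-0.93,0.2,0,100],[0,0,0,0,100]],
])

```text
time: 3.83
eef_pos: [679.9, 73.2, 280.2]
ee_rot: [0.317, -3.125, 0.005]
ft_force: [-0.3, -1.3, -0.3]
grip_width: 0.996
grip_force: 0.0
```

Run:
```python
from h import *
plan((679,79,42),102.2)
```

```text
3.83 [679.9  73.2 280.2] x [-0.98  -0.201  0.001] y [-0.201  0.98  -0.003] z [ 0.    -0.003 -1.   ] F [-0.3 -1.3 -0.3] 0.9963951331511934 0.0 [-0.11  0.75 -0.13  1.52  0.12  0.88  1.48]
shift units [-0.014  0.222  2.772]
turn units -0.10476985760028867
```

>>> send_rows([
  [[0,0,0.5,0,100],[0,0,0.5,0,100],[0,0,0,0,100],[0,0,0,0,100]],
])

```text
time: 4.17
eef_pos: [677.2, 79.7, 251.3]
ee_rot: [0.327, -3.123, 0.0]
ft_force: [0.5, -0.0, 0.5]
grip_width: 1.0
grip_force: 0.0
```

Run:
```python
from h import *
plan((678.5,78.5,42),102.2)
```

```text
4.17 [677.2  79.7 251.3] x [-0.978 -0.207  0.001] y [-0.207  0.978 -0.   ] z [-0.001 -0.    -1.   ] F [ 0.5 -0.   0.5] 1.000396946083322 0.0 [-0.12  0.79 -0.13  1.54  0.13  0.83  1.48]
shift units [-0.045 -0.047  1.809]
turn units -0.040898536241115835
```

>>> send_rows([
  [[-0.04,-0.04,0.5,0,100],[0,0,0.5,0,100],[0,0,0.5,0,100],[0,0,0.3,0,100],[0,0,0,0,60]],
])

```text
time: 4.58
eef_pos: [678.0, 78.6, 195.0]
ee_rot: [0.328, -3.121, 0.0]
ft_force: [0.3, 0.7, -0.6]
grip_width: 0.887
grip_force: 0.0
```

>>> send_rows([
  [[0,0,0,0,0],[0,0,0,0,0],[0,0,0,0,0],[0,0,0,0,0],[0,0,0,0,0]],
], grip_force=50)

```text
time: 5.0
eef_pos: [679.1, 78.6, 198.6]
ee_rot: [-0.327, 3.123, -0.0]
ft_force: [-1.0, -0.7, 5.2]
grip_width: 0.265
grip_force: 48.8
```

>>> send_rows([
  [[0,0,0,0,0],[0,0,-0.4,0,0],[0,0,-0.8,0,0],[0,0,-0.8,0,0],[0,0,0,0,0]],
])

```text
time: 5.42
eef_pos: [680.0, 78.7, 263.1]
ee_rot: [-0.327, 3.118, 0.001]
ft_force: [1.5, -0.0, -4.3]
grip_width: 0.27
grip_force: 49.8
```

Run:
```python
from h import *
shot('side','side2');shot('top','top2')
A=cv2.imread('pics/side2.png')[120:300,190:380];cv2.imwrite('pics/s2c.png',cv2.resize(A,None,fx=3,fy=3))
plan((507,213,120),102.2)
for c in ['side','top']:
  for q in ['cover','bed']: print([(np.round(d['point'],0),round(d['p'],2)) for d in models.spot_point(c,q)[:2]])
```

```text
5.52 [678.9  78.6 259. ] x [-0.978 -0.207 -0.002] y [-0.207  0.978 -0.   ] z [ 0.002  0.    -1.   ] F [ 0.  -0.  -4.8] 0.2655390176744561 49.756770730018616 [-0.12  0.78 -0.13  1.53  0.13  0.84  1.48]
shift units [ 4.685  5.572 -0.543]
turn units -0.038235827362664544
[(array([682.,  82.,  66.]), 0.87)]
[(array([511., 214.,  20.]), 0.96)]
[]
[(array([505., 213.,  17.]), 0.58)]
```

View pics/s2c.png

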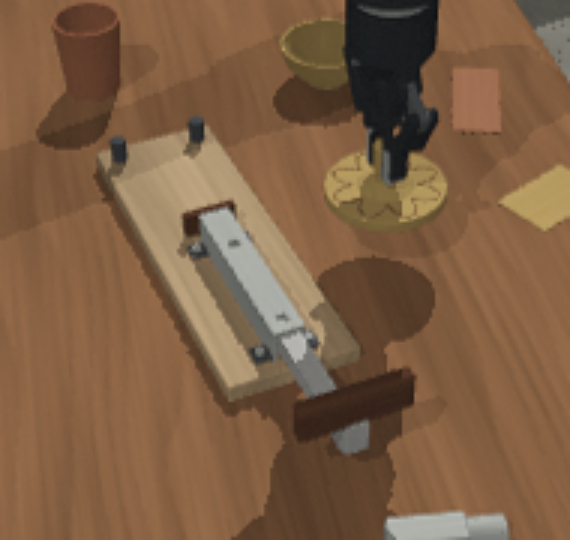

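The side crop shows the cover hanging level from the fingers at about (385,180), clear of the board and everything else.

>>> send_rows([
  [[0.2,0.2,-0.2,0,0],[0.4,0.5,-0.1,0,0],[0.5,0.6,0,0,0],[0.5,0.6,0,0,0],[0.5,0.6,0,0,0]],
])

```text
time: 6.13
eef_pos: [600.2, 139.7, 266.6]
ee_rot: [0.328, -3.124, -0.0]
ft_force: [0.6, 0.1, -5.3]
grip_width: 0.265
grip_force: 49.6
```

>>> send_rows([
  [[0.5,0.6,0,0,0],[0.5,0.6,0,0,0],[0.5,0.6,0,0,0],[0.5,0.5,0,0,0],[0.4,0.4,0,0,0]],
])

```text
time: 6.55
eef_pos: [512.4, 204.5, 266.7]
ee_rot: [0.33, -3.123, -0.0]
ft_force: [1.1, -0.2, -5.6]
grip_width: 0.26
grip_force: 49.6
```

>>> send_rows([
  [[0.1,0.1,0.1,0,0],[0,0,0.2,0,0],[0,0,0.2,0,0],[0,0,0,0,0],[0,0,0,0,0]],
])

```text
time: 6.97
eef_pos: [511.3, 204.8, 251.1]
ee_rot: [0.326, -3.124, 0.001]
ft_force: [-0.2, -0.1, -4.8]
grip_width: 0.264
grip_force: 49.7
```

Run:
```python
from h import *
shot('side','side3');shot('top','top3')
A=cv2.imread('pics/side3.png')[120:270,190:340];A=cv2.resize(A,None,fx=2.6,fy=2.6)
B=cv2.imread('pics/top3.png')[170:290,120:280];B=cv2.resize(B,None,fx=2.5,fy=2.5)
C=np.zeros((390,800,3),np.uint8);C[:390,:390]=A;C[:300,400:800]=B;cv2.imwrite('pics/c3.png',C)
plan((508,207.5,60),102.2)
for c in ['side','top']:
  for q in ['cover','knob','bed']: print([(np.round(d['point'],0),round(d['p'],2)) for d in models.spot_point(c,q)[:2]])
```

```text
7.07 [511.3 205.  251.6] x [-0.978 -0.207  0.   ] y [-0.207  0.978 -0.   ] z [-0. -0. -1.] F [ 0.4  0.2 -4.8] 0.2692866130210906 49.65753972530365 [-0.39  0.62 -0.13  1.91  0.13  0.62  1.17]
shift units [0.088 0.104 1.219]
turn units -0.0468761939114349
[(array([509., 206.,  52.]), 0.96)]
[(array([509., 200.,  97.]), 0.66), (array([510., 205.,  53.]), 0.19)]
[(array([511., 218.,  21.]), 0.87)]
[(array([514., 205.,  55.]), 0.86), (array([534.,  61.,  52.]), 0.43)]
[(array([513., 205.,  91.]), 0.92)]
[]
```

View pics/c3.png

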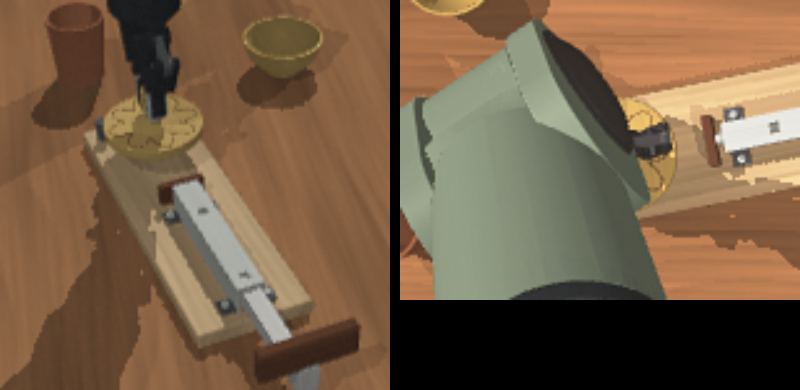

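The pictures show the cover hovering over the bed: side panel (155,125), with both posts just beyond its rim, and the jaw face about 30 mm behind it in the top panel.

>>> send_rows([
  [[0.09,0.08,0.3,0,0],[0,0,0.3,0,0],[0,0,0.3,0,0],[0,0,0.2,0,0],[0,0,0,0,0]],
])

```text
time: 7.78
eef_pos: [507.4, 207.3, 217.1]
ee_rot: [0.328, -3.123, 0.001]
ft_force: [-1.4, -0.2, -5.0]
grip_width: 0.267
grip_force: 49.7
```

>>> send_rows([
  [[0,0,0.03,0,0],[0,0,0.03,0,0],[0,0,0,0,0],[0,0,0,0,0]],
])

```text
time: 8.12
eef_pos: [507.8, 207.3, 217.0]
ee_rot: [-0.328, 3.124, 0.0]
ft_force: [0.8, 0.3, -5.3]
grip_width: 0.265
grip_force: 49.7
```

>>> send_rows([
  [[0,0,0.04,0,0],[0,0,0,0,0],[0,0,0,0,0]],
])

```text
time: 8.37
eef_pos: [507.8, 207.3, 216.5]
ee_rot: [-0.328, 3.124, 0.0]
ft_force: [-3.8, -0.5, 10.8]
grip_width: 0.267
grip_force: 51.5
```

>>> send_rows([
  [[0,0,0.04,0,0],[0,0,0,0,0],[0,0,0,0,0]],
])

```text
time: 8.62
eef_pos: [507.8, 207.3, 216.4]
ee_rot: [-0.327, 3.123, 0.0]
ft_force: [-11.9, -5.4, 36.5]
grip_width: 0.263
grip_force: 54.2
```

>>> send_rows([
  [[0,0,-0.04,0,0],[0,0,0,0,0],[0,0,0,0,60],[0,0,0,0,60],[0,0,0,0,60]],
])

```text
time: 9.03
eef_pos: [507.8, 207.3, 215.7]
ee_rot: [-0.328, 3.124, 0.0]
ft_force: [-0.2, -0.1, 0.1]
grip_width: 0.594
grip_force: 0.0
```

>>> send_rows([
  [[0,0,0,0,60],[0,0,-0.4,0,60],[0,0,-0.8,0,60],[0,0,-1,0,60],[0,0,-0.8,0,60]],
])

```text
time: 9.45
eef_pos: [507.7, 207.3, 308.1]
ee_rot: [-0.328, 3.124, 0.0]
ft_force: [1.1, 0.8, -0.7]
grip_width: 0.597
grip_force: 0.0
```

>>> send_rows([
  [[0,-0.8,0,0,60],[0,-1,0,0,60],[0,-1,0,0,60],[0,-1,0,0,60],[0,-1,0,0,60]],
])

```text
time: 9.87
eef_pos: [537.7, 65.0, 306.7]
ee_rot: [-0.328, 3.124, 0.0]
ft_force: [0.3, -0.3, -0.5]
grip_width: 0.598
grip_force: 0.0
```

>>> send_rows([
  [[0,-1,0,0,60],[0,-1,0,0,60],[0,-1,0,0,60],[0,-1,0,0,60],[0,-0.7,0,0,60]],
])

```text
time: 10.28
eef_pos: [567.0, -74.5, 306.6]
ee_rot: [-0.325, 3.124, -0.001]
ft_force: [-0.2, -0.6, -0.3]
grip_width: 0.601
grip_force: 0.0
```

Run:
```python
from h import *
shot('side','side4');shot('top','top4')
for c in ['side','top']:
  for q in ['cover','knob','bed','handle','bar','jaw_face']: print(c,q,[(np.round(d['point'],0),round(d['p'],2)) for d in models.spot_point(c,q)[:2]])
plan((591.5,-177,77),102.2)
B=cv2.imread('pics/top4.png')[160:300,140:420];cv2.imwrite('pics/t4c.png',cv2.resize(B,None,fx=2.8,fy=2.8,interpolation=cv2.INTER_CUBIC))
```

```text
side cover [(array([509., 209.,  17.]), 0.86)]
side knob [(array([506., 204.,  59.]), 0.78), (array([448., 414.,   1.]), 0.27)]
side bed [(array([510., 214.,  20.]), 0.89)]
side handle [(array([ 591., -178.,   78.]), 0.72)]
side bar [(array([ 593., -179.,   36.]), 0.84), (array([447., 414.,   1.]), 0.3)]
side jaw_face [(array([537.,  62.,   2.]), 0.56), (array([526., 122.,  36.]), 0.52)]
top cover [(array([506., 206.,  12.]), 0.9), (array([507., 206.,  60.]), 0.32)]
top knob [(array([508., 207.,  60.]), 0.75)]
top bed []
top handle []
top bar []
top jaw_face [(array([529., 128.,  32.]), 0.56)]
10.98 [566.8 -71.3 305.7] x [-0.978 -0.208  0.   ] y [-0.208  0.978  0.   ] z [-0.  0. -1.] F [0.3 0.6 0.3] 0.6007698568064337 0.0 [ 0.12  0.56 -0.13  1.83  0.1   0.76  1.71]
shift units [-0.072 -3.619  2.458]
turn units -0.034603175100566354
```

View pics/t4c.png

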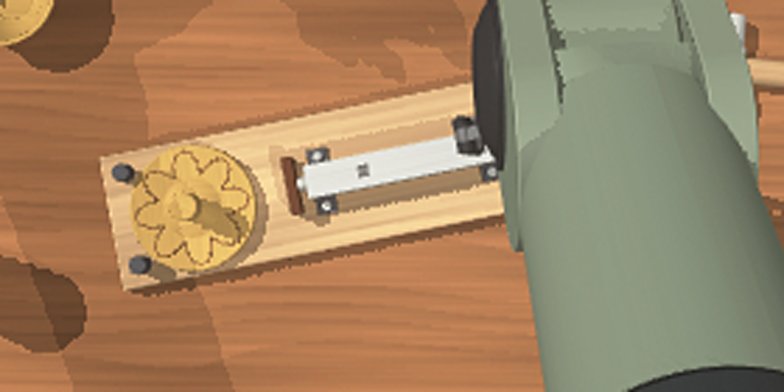

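The crop shows the cover flat on the bed at (195,208), just short of both posts, and the jaw at (290,185). The placing is good.

>>> send_rows([
  [[-0.02,-0.8,0,0,60],[-0.02,-1,0,0,60],[-0.02,-1,0,0,60],[-0.01,-0.6,0,0,60],[0,-0.2,0,0,60]],
])

```text
time: 11.4
eef_pos: [591.3, -180.1, 305.5]
ee_rot: [0.322, -3.125, 0.002]
ft_force: [-0.4, -0.5, -0.2]
grip_width: 0.6
grip_force: 0.0
```

>>> send_rows([
  [[0,0,0.4,0,60],[0,0,0.4,0,60],[0,0,0,0,60],[0,0,0,0,60]],
])

```text
time: 11.73
eef_pos: [591.0, -175.3, 280.5]
ee_rot: [0.33, -3.122, -0.002]
ft_force: [-0.1, -0.5, 0.8]
grip_width: 0.598
grip_force: 0.0
```

Run:
```python
from h import *
plan((591.5,-177.5,77),102.2)
```

```text
11.73 [ 591.  -175.3  280.5] x [-0.978 -0.209  0.002] y [-0.209  0.978  0.001] z [-0.002  0.001 -1.   ] F [-0.1 -0.5  0.8] 0.5977927437598272 0.0 [ 0.28  0.66 -0.12  1.72  0.11  0.77  1.88]
shift units [-0.013 -0.085  1.617]
turn units -0.021991401388618215
```

>>> send_rows([
  [[0,-0.07,0.4,0,60],[0,0,0.5,0,60],[0,0,0.4,0,60],[0,0,0.3,0,60],[0,0,0,0,60]],
], grip_force=20)

```text
time: 12.15
eef_pos: [591.2, -178.3, 231.6]
ee_rot: [0.328, -3.122, -0.002]
ft_force: [-0.3, -0.1, -0.3]
grip_width: 0.602
grip_force: 0.0
```

>>> send_rows([
  [[0,0,0,0,0],[0,0,0,0,0],[0,0,0,0,0],[0,0,0,0,0],[0,0,0,0,0]],
], grip_force=20)

```text
time: 12.57
eef_pos: [591.9, -178.7, 234.4]
ee_rot: [-0.328, 3.123, -0.0]
ft_force: [-1.0, 1.6, 6.1]
grip_width: 0.172
grip_force: 20.1
```

```bash
cat >> h.py <<'E'
U=np.array([-0.211,0.977,0])
def q():
    s=ctrl.state();p=np.array(s['eef_pos']);print(round(s['time'],2),p.round(2),'along',round(p@U,2),'F along',round(float(np.array(s['ft_force'])@U),2),np.round(s['ft_force'],1),'grip',round(s['grip_width'],3),round(s['grip_force'],1))
E
python3 -c "
from h import *
q()"
```

```text
12.57 [ 591.95 -178.74  234.39] along -299.53 F along 1.78 [-1.   1.6  6.1] grip 0.172 20.1
```

>>> send_rows([
  [[0,0.06,0,0,0],[0,0.1,0,0,0],[0,0.1,0,0,0],[0,0.1,0,0,0],[0,0.1,0,0,0]],
])

```text
time: 12.98
eef_pos: [589.1, -165.6, 234.4]
ee_rot: [-0.327, 3.123, -0.002]
ft_force: [0.9, -3.7, 7.5]
grip_width: 0.174
grip_force: 20.2
```

>>> send_rows([
  [[0,0.1,0,0,0],[0,0.08,0,0,0],[0,0.06,0,0,0],[0,0,0,0,0],[0,0,0,0,0]],
])

```text
time: 13.4
eef_pos: [587.6, -158.2, 234.4]
ee_rot: [-0.327, 3.123, -0.001]
ft_force: [-0.5, -1.2, 8.9]
grip_width: 0.174
grip_force: 20.3
```

```bash
python3 -c "
from h import *
q()
shot('side','side5')
for n in ['jaw_face','handle','cover']: print([(np.round(d['point'],0),round(d['p'],2)) for d in models.spot_point('side',n)[:2]])
"
```

```text
13.4 [ 587.63 -158.19  234.38] along -278.54 F along -1.07 [-0.5 -1.2  8.9] grip 0.174 20.3
[(array([525., 145.,  39.]), 0.64)]
[(array([ 589., -158.,   75.]), 0.77)]
[(array([507., 208.,  17.]), 0.9), (array([504., 211.,  60.]), 0.51)]
```

>>> send_rows([
  [[0,0.06,0,0,0],[0,0.06,0,0,0],[0,0.06,0,0,0],[0,0,0,0,0]],
])

```text
time: 13.93
eef_pos: [586.5, -152.9, 234.4]
ee_rot: [-0.328, 3.123, -0.001]
ft_force: [-0.1, -1.9, 8.0]
grip_width: 0.174
grip_force: 20.2
```

```bash
python3 -c "
from h import *
q()"
```

```text
13.93 [ 586.51 -152.94  234.36] along -273.18 F along -1.87 [-0.1 -1.9  8. ] grip 0.174 20.2
```

>>> send_rows([
  [[0,0.03,0,0,0],[0,0.03,0,0,0],[0,0.04,0,0,0],[0,0,0,0,0]],
])

```text
time: 14.27
eef_pos: [585.9, -150.2, 234.4]
ee_rot: [-0.327, 3.123, -0.001]
ft_force: [0.4, -1.5, 6.7]
grip_width: 0.171
grip_force: 20.2
```

>>> send_rows([
  [[0,0.03,0,0,0],[0,0.03,0,0,0],[0,0.04,0,0,0],[0,0,0,0,0]],
])

```text
time: 14.6
eef_pos: [585.3, -147.6, 234.4]
ee_rot: [-0.327, 3.123, -0.002]
ft_force: [1.8, -4.9, 6.5]
grip_width: 0.172
grip_force: 20.1
```

>>> send_rows([
  [[0,0.03,0,0,0],[0,0.03,0,0,0],[0,0,0,0,0]],
])

```text
time: 14.85
eef_pos: [585.0, -145.9, 234.4]
ee_rot: [-0.327, 3.123, -0.002]
ft_force: [1.2, -5.1, 6.3]
grip_width: 0.174
grip_force: 20.1
```

```bash
python3 -c "
from h import *
q()"
```

```text
14.85 [ 584.96 -145.93  234.38] along -266.0 F along -5.2 [ 1.2 -5.1  6.3] grip 0.174 20.1
```

>>> send_rows([
  [[0,0.03,0,0,0],[0,0.03,0,0,0],[0,0,0,0,0],[0,0,0,0,0]],
])

```text
time: 15.18
eef_pos: [584.6, -144.3, 234.4]
ee_rot: [-0.326, 3.123, -0.002]
ft_force: [1.0, -5.6, 6.1]
grip_width: 0.171
grip_force: 20.1
```

>>> send_rows([
  [[0,0.04,0,0,0],[0,0.04,0,0,0],[0,0,0,0,0],[0,0,0,0,0]],
])

```text
time: 15.52
eef_pos: [584.1, -142.1, 234.4]
ee_rot: [-0.326, 3.123, -0.002]
ft_force: [2.0, -6.0, 6.0]
grip_width: 0.171
grip_force: 20.1
```

>>> send_rows([
  [[0,0.04,0,0,0],[0,0.04,0,0,0],[0,0,0,0,0],[0,0,0,0,0]],
])

```text
time: 15.85
eef_pos: [583.6, -139.7, 234.4]
ee_rot: [-0.326, 3.123, -0.003]
ft_force: [2.6, -5.8, 5.7]
grip_width: 0.17
grip_force: 20.1
```

>>> send_rows([
  [[0,0.04,0,0,0],[0,0.04,0,0,0],[0,0,0,0,0],[0,0,0,0,0]],
])

```text
time: 16.18
eef_pos: [583.2, -137.4, 234.4]
ee_rot: [-0.326, 3.123, -0.003]
ft_force: [2.8, -6.1, 4.9]
grip_width: 0.171
grip_force: 20.0
```

>>> send_rows([
  [[0,0.04,0,0,0],[0,0.04,0,0,0],[0,0,0,0,0],[0,0,0,0,0]],
])

```text
time: 16.52
eef_pos: [582.7, -135.1, 234.4]
ee_rot: [-0.326, 3.123, -0.003]
ft_force: [2.6, -6.7, 6.1]
grip_width: 0.173
grip_force: 20.0
```

>>> send_rows([
  [[0,0.04,0,0,0],[0,0.04,0,0,0],[0,0,0,0,0],[0,0,0,0,0]],
])

```text
time: 16.85
eef_pos: [582.1, -132.8, 234.4]
ee_rot: [-0.326, 3.123, -0.003]
ft_force: [2.6, -7.1, 5.7]
grip_width: 0.175
grip_force: 20.0
```

>>> send_rows([
  [[0,0.04,0,0,0],[0,0.04,0,0,0],[0,0,0,0,0],[0,0,0,0,0]],
])

```text
time: 17.18
eef_pos: [581.7, -130.5, 234.4]
ee_rot: [-0.326, 3.123, -0.003]
ft_force: [2.8, -7.2, 4.7]
grip_width: 0.171
grip_force: 20.0
```

>>> send_rows([
  [[0,0.04,0,0,0],[0,0.04,0,0,0],[0,0,0,0,0],[0,0,0,0,0]],
])

```text
time: 17.52
eef_pos: [581.1, -127.9, 234.4]
ee_rot: [-0.326, 3.123, -0.002]
ft_force: [1.5, -5.1, 5.9]
grip_width: 0.172
grip_force: 20.2
```

>>> send_rows([
  [[0,0.02,0,0,0],[0,0,0,0,0],[0,0,0,0,0]],
])

```text
time: 17.77
eef_pos: [581.0, -127.4, 234.4]
ee_rot: [-0.326, 3.123, -0.003]
ft_force: [1.8, -6.4, 5.0]
grip_width: 0.169
grip_force: 20.1
```

>>> send_rows([
  [[0,0.02,0,0,0],[0,0,0,0,0],[0,0,0,0,0]],
])

```text
time: 18.02
eef_pos: [580.9, -126.9, 234.4]
ee_rot: [-0.326, 3.123, -0.003]
ft_force: [1.5, -6.6, 5.1]
grip_width: 0.173
grip_force: 20.1
```

>>> send_rows([
  [[0,0.02,0,0,0],[0,0,0,0,0],[0,0,0,0,0]],
])

```text
time: 18.27
eef_pos: [580.8, -126.3, 234.4]
ee_rot: [-0.326, 3.123, -0.003]
ft_force: [2.8, -6.4, 4.9]
grip_width: 0.175
grip_force: 20.1
```

Run:
```python
from h import *
q(); s=shot('side','side6');t=shot('top','top6')
A=cv2.resize(cv2.imread('pics/side6.png')[170:240,235:305],None,fx=7,fy=7,interpolation=cv2.INTER_CUBIC)
cv2.imwrite('pics/s6c.png',A)
```

```text
18.27 [ 580.79 -126.31  234.4 ] along -245.95 F along -6.87 [ 2.8 -6.4  4.9] grip 0.175 20.1
```

View pics/s6c.png

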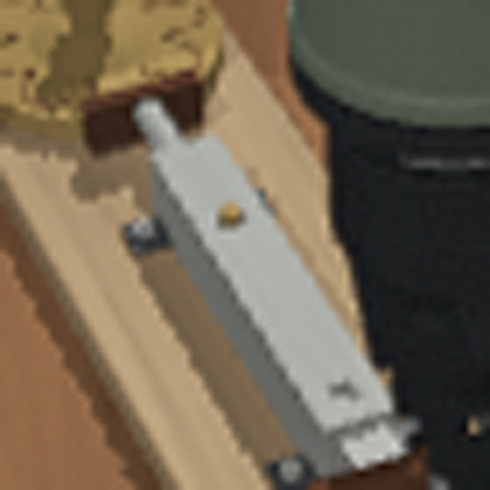

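The side crop shows the brass button standing up in the next hole at (230,213), with the jaw against the cover. The bar has caught, so I'll stop pushing and let go.

>>> send_rows([
  [[0,-0.03,0,0,0],[0,0,0,0,50],[0,0,0,0,50],[0,0,0,0,50],[0,0,0,0,50]],
])

```text
time: 18.78
eef_pos: [580.5, -126.0, 233.6]
ee_rot: [0.328, -3.124, -0.0]
ft_force: [0.0, -0.4, -0.4]
grip_width: 0.495
grip_force: 0.0
```

>>> send_rows([
  [[0,0,-0.3,0,50],[0,0,-0.7,0,50],[0,0,-1,0,50],[0,0,-1,0,50],[0,0,-1,0,50]],
])

```text
time: 19.2
eef_pos: [580.3, -126.1, 355.6]
ee_rot: [0.328, -3.124, -0.0]
ft_force: [-0.4, -0.2, -0.4]
grip_width: 0.501
grip_force: 0.0
```

>>> send_rows([
  [[0.6,-0.6,-0.5,0,50],[0.8,-0.8,-0.5,0,50],[0.8,-0.8,0,0,50],[0.8,-0.8,0,0,50],[0.8,-0.8,0,0,50]],
])

```text
time: 19.62
eef_pos: [491.6, -262.4, 384.8]
ee_rot: [-0.328, 3.124, -0.001]
ft_force: [0.5, -0.6, 0.5]
grip_width: 0.5
grip_force: 0.0
```

>>> send_rows([
  [[0.3,-0.3,0,0,50],[0,0,0,0,50],[0,0,0,0,50],[0,0,0,0,50]],
])

```text
time: 19.95
eef_pos: [486.4, -271.0, 384.0]
ee_rot: [-0.329, 3.124, 0.001]
ft_force: [0.3, -0.0, -1.1]
grip_width: 0.497
grip_force: 0.0
```

Run:
```python
from h import *
q(); shot('side','side7');shot('top','top7')
for n in ['handle','cover','knob','bed']: print(n,[(np.round(d['point'],0),round(d['p'],2)) for c in ['side','top'] for d in models.spot_point(c,n)[:1]])
A=cv2.resize(cv2.imread('pics/side7.png')[130:270,200:340],None,fx=2.8,fy=2.8,interpolation=cv2.INTER_CUBIC)
B=cv2.resize(cv2.imread('pics/top7.png')[190:290,150:250],None,fx=4,fy=4,interpolation=cv2.INTER_CUBIC)[:392]
cv2.imwrite('pics/c7.png',np.hstack([A,B]))
```

```text
19.95 [ 486.39 -271.05  384.02] along -367.44 F along -0.07 [ 0.3 -0.  -1.1] grip 0.497 0.0
handle [(array([ 582., -129.,   79.]), 0.73), (array([ 578., -127.,   80.]), 0.76)]
cover [(array([509., 213.,  16.]), 0.57), (array([450., 415.,  -2.]), 0.24)]
knob [(array([505., 212.,  59.]), 0.41), (array([505., 212.,  60.]), 0.72)]
bed []
```

View pics/c7.png

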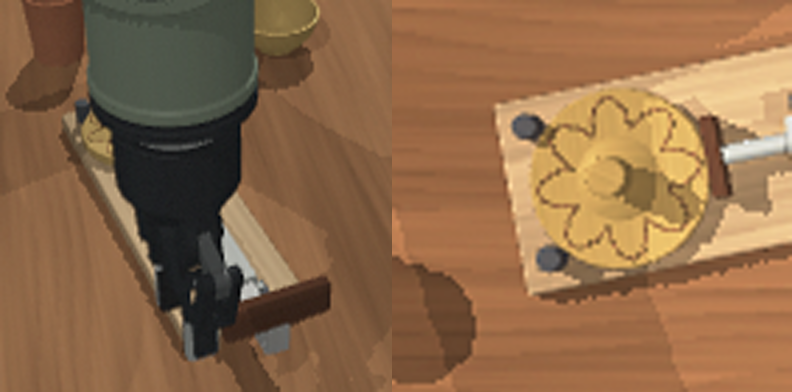

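The top panel shows the cover against both posts at (527,127) and (552,260), with the jaw pressed on its rim at (715,155). The handle has held its place and the gripper is clear.

```bash
python3 -c "
from h import *
print(ctrl.job_done())"
```

```text
the job is handed in; nothing more can be done
None
```

The job is handed in at about 20 s of the 72 s allowed: the cover is clamped home against both posts, the button is locked in the next hole, and the gripper is open and clear; the hammer, bowl and pot were not touched.

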